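Ready the spin rig: wind the turns counter back to zero and fit the tall spacer

ROBOT

A 6-joint arm with a two-finger parallel gripper is mounted at the origin on the work surface. World frame = base frame: x ahead of the robot, y to its left, z up, the work surface at z = 0. Lengths are in m, angles in rad, forces in N, time in s.
With the tool pointing down it reaches from about 0.275 to 0.725 m from the base axis. Payload 5.6 kg.
Tool frame: the origin (TCP) lies between the finger pads; the fingertips stand 25 mm ahead of it and the grasp point (between the pads) lies 6 mm ahead of it (env.tips_ahead is the distance from the TCP to the fingertips, in m); z points along the fingers, y is the line along which they close (so a half turn about z gives the same grasp; the last joint's range is limited). The gripper opens to 85 mm and grips with 20 to 120 N. Pads are 22 mm wide; open, the fingers measure 114 mm over their backs; the gripper's body (76 mm by 85 mm) begins 54 mm behind the grasp point. The pads swing forward as they close: fully open they stand 13 mm farther back than shut.
Start: joints at [-0.942, 0.255, 0.108, 0, -1.424, -0.285], TCP at [0.185, -0.518, 0.228] pointing down, gripper open.
Joint ranges: [-2.95, 2.95], [-1.21, 1.97], [-1.09, 1.5], [-2.87, 1.71], [-2.94, -0.07], [-3.05, 3.05]. Speed limits (rad/s): [2.57, 2.57, 3.14, 3.14, 3.14, 3.14].

INTERFACE

Orientations are given as a unit quaternion [w, x, y, z].
In Python, from workcell import env, vision gives the robot as it stands. The module is installed in compiled form; this text tells all that it offers.
- The arm moves only by the shell command python3 -m crank 'ROWS' [FORCE]. ROWS is JSON, a list that holds one entry, the list of rows, each a list of 5 numbers: the opening, from 0 (shut) to 1 (fully open), then the shift along the tool's x, y, z in cm, then the turn about the tool's z in rad. In form: [[[jaw, dx, dy, dz, twist], ...]]. A call has exactly 5 rows; each row shifts and turns the commanded pose from where the row before left it, along the tool's axes as they then stand; what a row does not reach is not made up. A row lasts 1/10 s, in which the tool goes at most 50 mm and 8.59 degrees, less where a joint would pass 70% of its speed; a pose out of reach is approached as far as the arm can. A call with a gripper value outside its range is refused whole. The fingers move at their own pace and stop on an object; FORCE is the grip in N (left out, the last holds). Time passes only in rows, so rows that do not move let the fingers close, or fill a call up. It gives the time, the measured TCP pose, the force, the opening and the grip force at its end, in the units of the state.
- env.observe(): the state, without advancing time (a new reading comes with each control period).
- vision.camera(name): name is "scene" or "top" or "wrist"; returns a dict with "image" (384x512x3 uint8, blue, green, red), "camera_matrix" (3x3 intrinsics, pixels), "R" (3x3) and "t" (3): a world point X has camera coordinates R X + t. Camera axes: x right, y down, z forward; pixel columns grow to the right and rows downward; lengths in m; the calibration is good to about 2 mm. The wrist camera is an equidistant fisheye: a pixel r from the principal point sees the ray r / f radians off the axis. A picture is of the moment at which its call begins. There is no depth.
- env.hand_in(): hands the job in; it is judged then, once.
The state is a dict: "time_s": time; "joints": joint angles; "qd": joint speeds; "tau": joint torques, N m; "eef_pos": TCP position; "eef_rot": TCP orientation; "ft_force": force on the tool from outside, world axes, zero at the start; "wrist_torque": the same for the moment, N m; "width": opening from 0.0 (shut) to 1.0 (fully open); "gripper_force": force on a finger pad.
Only numpy, scipy, OpenCV 4.12 (cv2) and the standard library are available. Lean on these libraries where they do the work, as an engineer would, in place of code of your own. Each camera call takes 0.05 s, during which the arm holds its last target. There are 200 camera calls.

TASK

Get the spin rig ready for the next lesson: first push the clutch lever fully back, away from the robot, then turn the knob of the tilted turns counter anticlockwise until its pointer is right back at the zero stop. Then slide the taller of the two loose sleeves over the upright spindle, fully down onto its hub, let go of it, and last bring the clutch lever fully forward again. Leave the short sleeve, the beaker and the brass weight where they are.

Things in the scene. Friction and masses are not known exactly. Their poses are not given: they have to be found in the camera images.
- rig: Fixed spin rig, yawed. Grey base plate 220 (x) x 360 (y) x 12 mm; origin under its centre, x to its back (away from the robot), y left, z up. In the middle an aluminium gearbox (110 x 90 mm, top 62 mm up) with the spindle; at y = -125 mm the clutch lever; at x = +30, y = +125 mm the turns counter: grey box, white dial 112 mm across, black knob; face tilted 30 degrees from level to the front.
- spindle_seat (a point): Centre of the top of the dark hub disc (44 mm diameter, top 72 mm above the table) on which the sleeve must rest; z up. The steel spindle above it is 16 mm in diameter, 60 mm tall, its top edge chamfered.
- spindle_top (a point): Centre of the spindle's top end, 132 mm above the table.
- clutch (a joint): Clutch lever angle, rad: 0 = fully forward (leaning 0.5 rad to the rig's front, -x; engaged), 1.0 = fully back (leaning 0.5 rad to +x; disengaged). It pivots about the rig's y axis at rig x = 0, y = -125 mm, 34 mm above the table, and stays where it is left (about 1 N at the ball moves it).
- clutch_tip (a point): Centre of the black ball (26 mm diameter) at the lever's end, 80 mm from the pivot; the lever's rod is 10 mm thick.
- counter (a joint): Turns counter knob, rad: 0 = pointer at the zero stop (a hard stop, at the dial's left, by the steel pin); grows clockwise as seen looking onto the face; at most 2.4. It stays where it is left (0.04 N m).
- counter_grip (a point): Point on the knob's axis to grip at, 31 mm above the tilted face, 9 mm below the knob's top. Turns with the knob: z = its axis, out of the face; x = along the bar grip to the pointer. Bar 40 (x) x 13 (y) x 30 mm high, on a round skirt 42 mm across with its top 11 mm above the face; the thin pointer reaches 49 mm from the axis.
- tall_sleeve: The taller aluminium sleeve, loose, upright on the table: 34 mm outer diameter, 19.4 mm bore, 50 mm tall; origin at the centre of its lower end, z along its axis.
- short_sleeve: The short aluminium sleeve, not to be used: 34 mm outer diameter, 19.4 mm bore, 25 mm tall; origin at the centre of its lower end.
- beaker: Empty glass beaker, 72 mm diameter, 95 mm tall; origin at the centre of its underside. Leave alone.
- slot_mass: Brass weight with a small knob, 48 mm diameter, 62 mm tall; origin at the centre of its underside. Leave alone.

How it is judged:
On the way, in this order (a step that is already met when the one before it is completed fails the run):
1. the clutch lever is fully back (disengaged) (value of joint clutch above 0.85 rad), for 0.1 s.
2. the counter is at its zero stop, the clutch still disengaged (value of joint counter below 0.06 rad and value of joint clutch above 0.85 rad), for 0.2 s.
3. the tall sleeve sits on the hub over the spindle and is let go, the clutch still disengaged (distance between tall_sleeve and spindle_seat below 0.005 m and angle between tall_sleeve's own z axis and vertical below 0.08 rad and contact force between the fingers and tall_sleeve below 0.1 N and value of joint clutch above 0.85 rad), for 0.2 s.
4. the clutch lever is fully forward again (value of joint clutch below 0.15 rad), for 0.1 s.
At the end, for the whole second after the job is handed in: The clutch lever is forward (under 0.15 rad), the counter at zero (under 0.06 rad), and the tall sleeve rests upright on the hub over the spindle (its lower end's centre within 5 mm of the seat, tilt under 0.08 rad, still) (value of joint clutch below 0.15 rad and value of joint counter below 0.06 rad and distance between tall_sleeve and spindle_seat below 0.005 m and angle between tall_sleeve's own z axis and vertical below 0.08 rad and linear speed of tall_sleeve below 0.02 m/s); the robot touches nothing.
It fails at once if the short sleeve is moved more than 20 mm (distance of short_sleeve from where it was at the start of the episode above 0.02 m).
It fails at once if the beaker is moved more than 20 mm (distance of beaker from where it was at the start of the episode above 0.02 m).
It fails at once if the brass weight is moved more than 20 mm (distance of slot_mass from where it was at the start of the episode above 0.02 m).
It also fails if it takes over 72 s, if anything falls off the work surface, if the arm or the gripper's body presses on something with over 40 N, if the wrist force passes 120 N, or if a joint passes its speed limit or range.

## Working session

There is one attempt and no reset: what is moved stays moved. The work goes in short steps, Python scripts to look and compute and a shell command to move; the robot and the scene stay as the last step left them, time stands still between calls to the robot, and variables do not carry over. Pictures are saved under pics/ and viewed, at most 10 in all, crops included, and the job is handed in when it is done.

```bash
mkdir -p pics; python3 - <<'E'
from workcell import env, vision
import cv2, pickle, numpy as np
d={n:vision.camera(n) for n in ("scene","top")}
pickle.dump(d,open("v0.pkl","wb"))
for n in d:
    cv2.imwrite(f"pics/{n}0.png",cv2.resize(d[n]["image"],(800,600)))
    c=d[n]; print(n,c["camera_matrix"],(-c["R"].T@c["t"]).round(3),c["R"].round(2))
s=env.observe(); print(s["eef_pos"],s["eef_rot"],s["time_s"])
E
```

```text
scene [[366.61015258   0.         259.53587772]
 [  0.         366.61015258 198.68954627]
 [  0.           0.           1.        ]] [1.159 0.15  0.724] [[-0.36  0.93 -0.01]
 [ 0.66  0.25 -0.7 ]
 [-0.65 -0.26 -0.71]]
top [[485.87898911   0.         252.41779457]
 [  0.         485.87898911 186.88757505]
 [  0.           0.           1.        ]] [ 0.439 -0.088  1.172] [[ 0.03 -1.    0.02]
 [-0.99 -0.03 -0.13]
 [ 0.13 -0.02 -0.99]]
[ 0.18526225 -0.51738314  0.22729537] [-1.91818451e-04 -1.70993808e-01  9.85271734e-01  8.31179015e-04] 0.1
```

View pics/scene0.png

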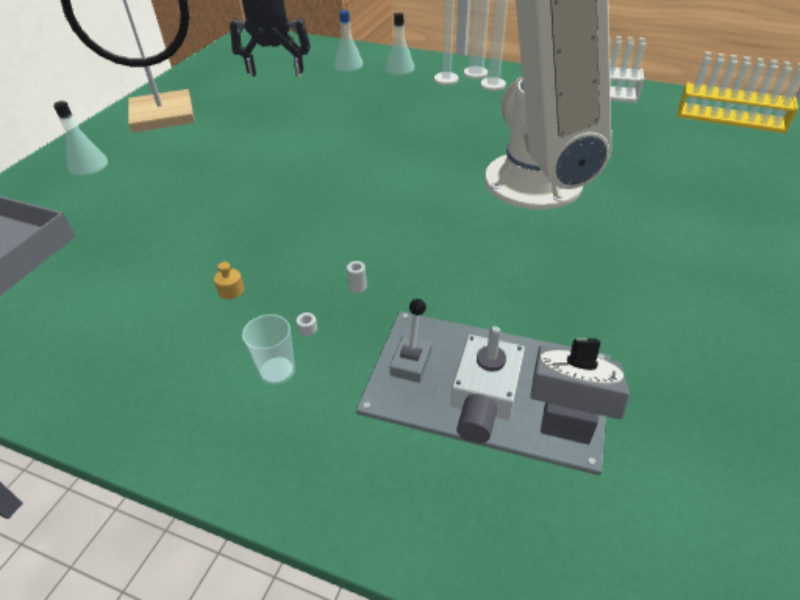

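View pics/top0.png

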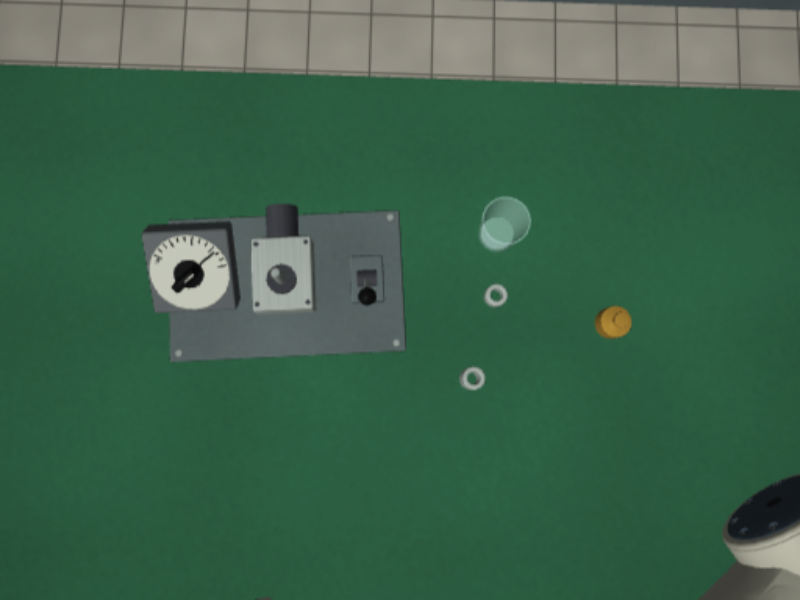

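```bash
cat > h.py <<'E'
import numpy as np, cv2, pickle
from scipy.spatial.transform import Rotation as Rn
def ray(c,u,v):
    d=c["R"].T@np.linalg.inv(c["camera_matrix"])@[u,v,1]
    return -c["R"].T@c["t"], d/np.linalg.norm(d)
def onz(c,u,v,z):
    o,d=ray(c,u,v); return o+d*(z-o[2])/d[2]
def tri(a,b):
    A=np.zeros((3,3));y=np.zeros(3)
    for o,d in (a,b):
        P=np.eye(3)-np.outer(d,d);A+=P;y+=P@o
    return np.linalg.solve(A,y)
E
python3 - <<'E'
from h import *
d=pickle.load(open("v0.pkl","rb"))
t=d["top"]["image"][125:240,85:270]; s=d["scene"]["image"][185:305,225:410]
cv2.imwrite("pics/c1.png",np.vstack([cv2.resize(t,None,fx=3.2,fy=2.6*3.2/2.6*0.78,interpolation=cv2.INTER_CUBIC),cv2.resize(s,None,fx=3.2,fy=2.5,interpolation=cv2.INTER_CUBIC)]))
T=d["top"];S=d["scene"]
# sleeves in top: bright low-saturation rings on green
hsv=cv2.cvtColor(T["image"],cv2.COLOR_BGR2HSV)
m=((hsv[...,1]<60)&(hsv[...,2]>70)).astype(np.uint8)
for c in cv2.findContours(m,cv2.RETR_EXTERNAL,cv2.CHAIN_APPROX_NONE)[0]:
    if 60<len(c)*0+cv2.contourArea(c)<4000:
        (u,v),(w,h),a=cv2.minAreaRect(c); print("top",round(u,1),round(v,1),round(w,1),round(h,1),round(a,1),cv2.contourArea(c), onz(T,u,v,0.05).round(4),onz(T,u,v,.012).round(4))
# plate mask
g=T["image"].astype(int)
m=((hsv[...,1]<70)).astype(np.uint8); m[:125]=0;m[240:]=0;m[:,:85]=0;m[:,270:]=0
c=max(cv2.findContours(m,cv2.RETR_EXTERNAL,cv2.CHAIN_APPROX_NONE)[0],key=cv2.contourArea)[:,0]
W=np.array([onz(T,u,v,.012)[:2] for u,v in c])
bot=W[(c[:,0]>125)&(c[:,0]<245)&(c[:,1]>218)]; rt=W[(c[:,0]>248)&(c[:,1]>142)&(c[:,1]<218)]
for n,p in(("front",bot),("right",rt)):
    vx,vy,x,y=cv2.fitLine(p.astype(np.float32),cv2.DIST_HUBER,0,.001,.001).ravel(); print(n,len(p),np.degrees(np.arctan2(vy,vx)),x,y)
E
```

```text
top 487.0 359.0 48.0 48.0 90.0 1432.5 [ 0.2146 -0.643   0.05  ] [ 0.207  -0.6618  0.012 ]
top 302.0 242.0 14.0 16.0 90.0 170.5 [ 0.4649 -0.2235  0.05  ] [ 0.4658 -0.2281  0.012 ]
top 316.8 188.8 13.4 14.1 45.0 152.5 [ 0.5894 -0.2565  0.05  ] [ 0.5945 -0.2622  0.012 ]
top 314.7 153.0 20.8 9.7 35.2 90.0 [ 0.6744 -0.251   0.05  ] [ 0.6824 -0.2565  0.012 ]
front 119 -85.66406 0.49421692 0.050877664
right 75 4.177584 0.6131837 -0.116361216
```

View pics/c1.png

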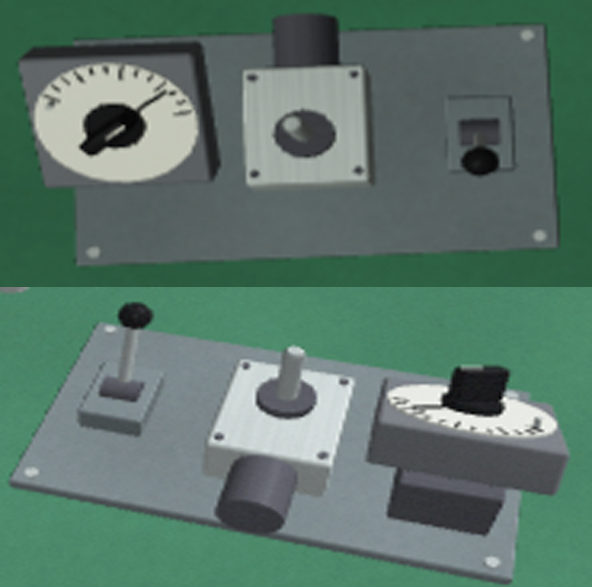

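```bash
cat >> h.py <<'E'
yaw=0.0742; ex=np.array([np.cos(yaw),np.sin(yaw),0]); ey=np.array([-np.sin(yaw),np.cos(yaw),0])
O=np.array([.6036,.0634,0])
def go(target,phi=None):
    """rows needed: shift in tool axes (cm) for TCP target, after twist so tool y points at angle phi (mod pi)"""
    from workcell import env
    s=env.observe(); R=Rn.from_quat(np.roll(s["eef_rot"],-1)).as_matrix()
    d=R.T@(np.array(target)-s["eef_pos"])*100
    a=np.arctan2(R[1,1],R[0,1]); tw=0 if phi is None else -((phi-a+np.pi/2)%np.pi-np.pi/2)
    print("pos",s["eef_pos"].round(4),"yaw_y",a.round(3),"j",np.round(s["joints"],2),"shift cm",d.round(2),"twist",round(tw,3),"t",s["time_s"])
E
python3 - <<'E'
from h import *
d=pickle.load(open("v0.pkl","rb"));T=d["top"];S=d["scene"]
for n,a,b in (("spindle",(177.2,175),(316.9,209.8)),("ball",(235,189.4),(267.5,196.6))):
    p=tri(ray(T,*a),ray(S,*b)); print(n,p.round(4),"rig",((p-O)@ex).round(4),((p-O)@ey).round(4))
# dial: face plane through point; dial centre & pointer tip in face plane
n=-.5*ex+np.cos(np.pi/6)*np.array([0,0,1]); up=np.cos(np.pi/6)*ex+.5*np.array([0,0,1])
W=lambda c,x,y:onz
o,dr=ray(T,85+117/3.2,125+121/2.5)
for z in (.07,.08,.09,.10):
    C=o+dr*(z-o[2])/dr[2]; o2,d2=ray(T,136.9,161.8); P=o2+d2*((C-o2)@n)/(d2@n)
    v=P-C; print("dial z",z,"rig",((C-O)@ex).round(4),((C-O)@ey).round(4),"pointer len",np.linalg.norm(v).round(4),"theta",np.arctan2(v@up,v@ey).round(3))
b=O-.0384*ex-.125*ey
go([*(b-.06*ex)[:2],.20],yaw+np.pi/2)
go([*(b-.06*ex)[:2],.117],yaw+np.pi/2)
E
```

```text
spindle [0.5999 0.0598 0.1299] rig -0.004 -0.0033
ball [ 0.5752 -0.0658  0.1042] rig -0.0379 -0.1267
dial z 0.07 rig 0.0155 0.1299 pointer len 0.0463 theta 2.537
dial z 0.08 rig 0.0138 0.1274 pointer len 0.0459 theta 2.537
dial z 0.09 rig 0.012 0.125 pointer len 0.0455 theta 2.537
dial z 0.1 rig 0.0103 0.1226 pointer len 0.0451 theta 2.537
pos [ 0.1853 -0.5174  0.2273] yaw_y 1.914 j [-0.94  0.26  0.11 -0.   -1.42 -0.28] shift cm [-46.14  31.15   2.78] twist 0.269 t 0.1
pos [ 0.1853 -0.5174  0.2273] yaw_y 1.914 j [-0.94  0.26  0.11 -0.   -1.42 -0.28] shift cm [-46.15  31.14  11.08] twist 0.269 t 0.1
```

```bash
python3 -m crank '[[[0,-3.8,2.6,0,0],[0,-3.8,2.6,0,0],[0,-3.8,2.6,0,0],[0,-3.8,2.6,0,0],[0,-3.8,2.6,0,0]]]' 40
python3 -m crank '[[[0,-3.8,2.6,0,0],[0,-3.8,2.6,0,0],[0,-3.8,2.6,0,0],[0,-3.8,2.6,0,0],[0,-3.8,2.6,0,0]]]'
python3 -m crank '[[[0,-3.8,2.6,0,0],[0,-3.8,2.6,0,0],[0,0,0,0,0.13],[0,0,0,0,0.13],[0,0,0,0,0]]]'
python3 - <<'E'
from h import *
b=O-.0384*ex-.1265*ey
go([*(b-.055*ex)[:2],.117],yaw+np.pi/2)
E
```

```text
time_s: 0.6
eef_pos: [0.321, -0.3296, 0.2278]
eef_rot: [-0.0, -0.171, 0.985, 0.0]
ft_force: [0.8, -1.0, -0.2]
width: 0.143
gripper_force: 0.0
time_s: 1.1
eef_pos: [0.4561, -0.143, 0.2279]
eef_rot: [-0.0, -0.171, 0.985, 0.0]
ft_force: [0.9, -0.6, 0.1]
width: -0.002
gripper_force: 0.0
time_s: 1.6
eef_pos: [0.5094, -0.0699, 0.2275]
eef_rot: [-0.001, -0.042, 0.999, 0.0]
ft_force: [0.8, 0.8, -0.6]
width: 0.001
gripper_force: 0.0
pos [ 0.5094 -0.0699  0.2275] yaw_y 1.654 j [ 0.17  0.19  0.02 -0.   -1.4  -1.66] shift cm [-1.05 -0.06 11.05] twist 0.009 t 1.6
```

```bash
python3 -m crank '[[[0,0,0,3,0],[0,0,0,4,0],[0,0,0,4,0],[0,0,0,0,0],[0,-1.5,0,0,0]]]'
python3 -m crank '[[[0,-1.5,0,0,0],[0,-1.5,0,0,0],[0,-1.5,0,0,0],[0,-1.5,0,0,0],[0,-1.5,0,0,0]]]'
python3 -m crank '[[[0,-1,0,0,0],[0,-1,0,0,0],[0,-0.7,0,0,0],[0,-0.5,0,0,0],[0,0,0,0,0]]]'
python3 - <<'E'
from h import *
from workcell import vision
S=vision.camera("scene"); cv2.imwrite("pics/s1.png",cv2.resize(S["image"][130:310,200:440],(800,600),interpolation=cv2.INTER_CUBIC))
go([0.5,0,.117])
E
```

```text
time_s: 2.1
eef_pos: [0.5233, -0.0698, 0.1188]
eef_rot: [-0.001, -0.043, 0.999, -0.0]
ft_force: [1.6, -0.0, 1.9]
width: 0.002
gripper_force: 0.0
time_s: 2.6
eef_pos: [0.6008, -0.0632, 0.1207]
eef_rot: [0.001, -0.043, 0.999, -0.0]
ft_force: [0.9, -0.4, 0.4]
width: -0.003
gripper_force: 0.0
time_s: 3.1
eef_pos: [0.6314, -0.0601, 0.118]
eef_rot: [-0.0, -0.042, 0.999, -0.0]
ft_force: [0.2, -0.4, -0.1]
width: -0.001
gripper_force: 0.0
pos [ 0.6311 -0.0601  0.118 ] yaw_y 1.655 j [ 0.15  0.47  0.14 -0.   -1.24 -1.64] shift cm [12.56  7.09  0.11] twist 0 t 3.15
```

View pics/s1.png

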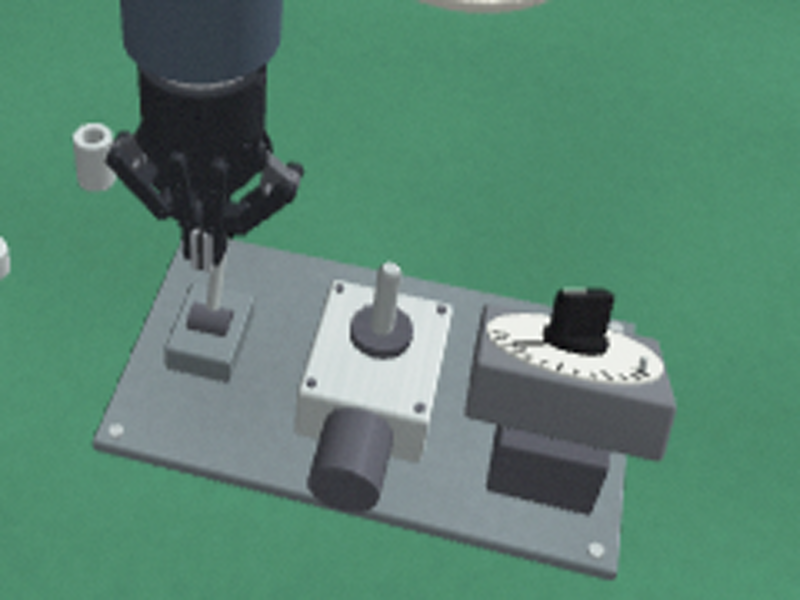

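```bash
python3 - <<'E'
from h import *
from workcell import vision
d=pickle.load(open("v0.pkl","rb"));S=d["scene"]
def pr(X):
    p=S["camera_matrix"]@(S["R"]@X+S["t"]); p=p[:2]/p[2]; return ((p-[200,130])*3.333).round(0)
z=np.array([0,0,1])
for a in (-.5,0,.5): print("ball",a,pr(O-.1265*ey+.08*np.sin(a)*ex+(.034+.08*np.cos(a))*z))
print("pivot",pr(O-.1265*ey+.034*z)); print("tip",pr(np.array([.631,-.060,.093])))
T=vision.camera("top"); cv2.imwrite("pics/t1.png",cv2.resize(T["image"][120:240,210:370],(800,600),interpolation=cv2.INTER_CUBIC))
E
```

```text
ball -0.5 [224. 222.]
ball 0 [208. 249.]
ball 0.5 [192. 298.]
pivot [209. 324.]
tip [203. 289.]
```

View pics/t1.png

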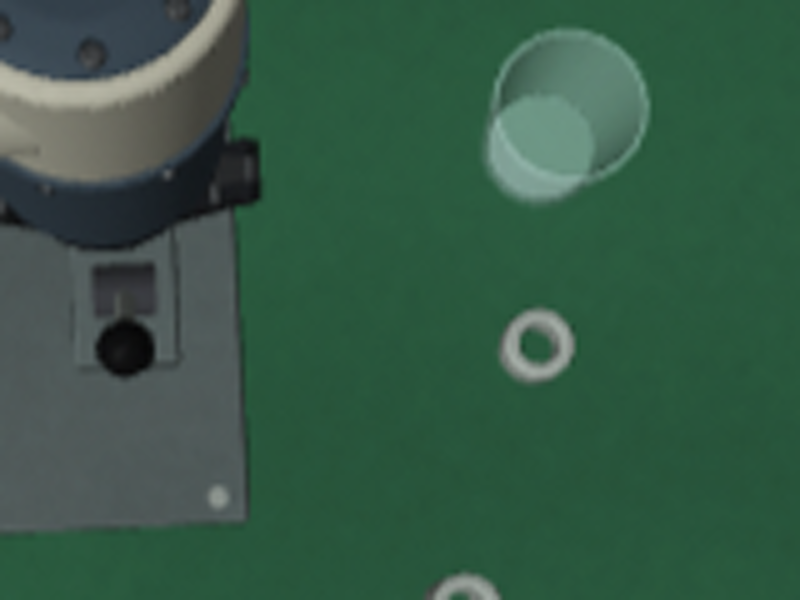

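```bash
python3 - <<'E'
from h import *
from workcell import env
print(env.tips_ahead)
d=pickle.load(open("v0.pkl","rb"));S=d["scene"]
o,r=ray(S,200+204/3.333,130+268/3.333)
for x in (.59,.60,.61,.62,.63,.64): print((o+r*(x-o[0])/r[0]).round(4))
s=env.observe();print(s["eef_pos"],s["eef_rot"],s["ft_force"],s["width"])
E
```

```text
0.025
[ 0.59   -0.0754  0.0669]
[ 0.6    -0.0714  0.0785]
[ 0.61   -0.0675  0.0901]
[ 0.62   -0.0635  0.1016]
[ 0.63   -0.0595  0.1132]
[ 0.64   -0.0556  0.1247]
[ 0.63087016 -0.06016713  0.11807827] [-1.72606960e-04 -4.19484937e-02  9.99119759e-01  2.21318062e-05] [-0.21009092 -0.76985946 -0.14976285] -0.000650201228754572
```

```bash
python3 -m crank '[[[0,0,0,-4,0],[0,4,0,0,0],[0,4,0,0,0],[0,4,0,0,0],[0,0,0,3,0]]]'
python3 -m crank '[[[0,0,0,3.2,0],[0,0,0,0,0],[0,0,0,0,0],[0,0,0,0,0],[0,0,0,0,0]]]'
python3 - <<'E'
from h import *
from workcell import vision,env
S=vision.camera("scene"); T=vision.camera("top");W=vision.camera("wrist")
cv2.imwrite("pics/s2.png",np.hstack([cv2.resize(S["image"][110:260,200:320],(400,500),interpolation=cv2.INTER_CUBIC),cv2.resize(W["image"],(400,500))]))
p=S["camera_matrix"]@(S["R"]@(env.observe()["eef_pos"]-[0,0,.025])+S["t"]);p=p[:2]/p[2];print("tip expected crop",(p-[200,110])*3.333)
go([0.5,0,.117]); print(W["camera_matrix"])
E
```

```text
time_s: 3.7
eef_pos: [0.5105, -0.0707, 0.1328]
eef_rot: [0.005, -0.042, 0.999, 0.0]
ft_force: [2.1, 0.8, 1.2]
width: 0.001
gripper_force: 0.0
time_s: 4.2
eef_pos: [0.5127, -0.0701, 0.0976]
eef_rot: [0.001, -0.042, 0.999, -0.0]
ft_force: [0.3, -0.2, -0.2]
width: 0.002
gripper_force: 0.0
tip expected crop [246.50299399 262.92267979]
pos [ 0.5121 -0.0702  0.0968] yaw_y 1.655 j [ 0.17  0.27 -0.22  0.   -1.08 -1.65] shift cm [ 0.62  7.09 -2.02] twist 0 t 4.35
[[297.31863964   0.         256.08803438]
 [  0.         297.31863964 185.36588661]
 [  0.           0.           1.        ]]
```

View pics/s2.png

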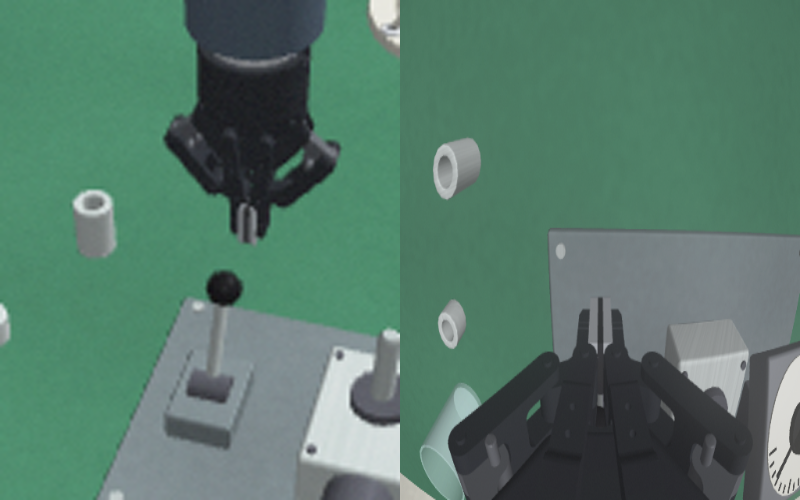

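```bash
python3 -m crank '[[[0,0,0,0.8,0],[0,-1.5,0,0,0],[0,-1.5,0,0,0],[0,-1.5,0,0,0],[0,-1.5,0,0,0]]]'
python3 -m crank '[[[0,-1.5,0,0,0],[0,-1.5,0,0,0],[0,-1.2,0,0,0],[0,-1,0,0,0],[0,0,0,0,0]]]'
python3 -m crank '[[[0,-0.5,0,0,0],[0,-0.4,0,0,0],[0,0,0,0,0],[0,0,0,0,0],[0,0,0,0,0]]]'
python3 - <<'E'
from h import *
d=pickle.load(open("v0.pkl","rb"));S=d["scene"]
o,r=ray(S,200+248/3.333,110+242/3.333)
for x in (.512,.522): print("tip earlier (eef .097)",(o+r*(x-o[0])/r[0]).round(4))
from workcell import vision
T=vision.camera("scene"); cv2.imwrite("pics/s3.png",cv2.resize(T["image"][130:280,200:400],(800,600),interpolation=cv2.INTER_CUBIC))
E
```

```text
time_s: 4.85
eef_pos: [0.5712, -0.0653, 0.0874]
eef_rot: [-0.001, -0.042, 0.999, -0.0]
ft_force: [-0.8, -0.4, 1.7]
width: -0.004
gripper_force: 0.7
time_s: 5.35
eef_pos: [0.6238, -0.0608, 0.0871]
eef_rot: [-0.0, -0.042, 0.999, -0.0]
ft_force: [-0.8, 0.0, 0.1]
width: 0.004
gripper_force: 0.0
time_s: 5.85
eef_pos: [0.6266, -0.0609, 0.087]
eef_rot: [-0.006, -0.041, 0.999, -0.0]
ft_force: [-13.7, -0.5, 5.5]
width: -0.002
gripper_force: 6.9
tip earlier (eef .097) [ 0.512  -0.0694  0.094 ]
tip earlier (eef .097) [ 0.522  -0.066   0.1037]
```

View pics/s3.png

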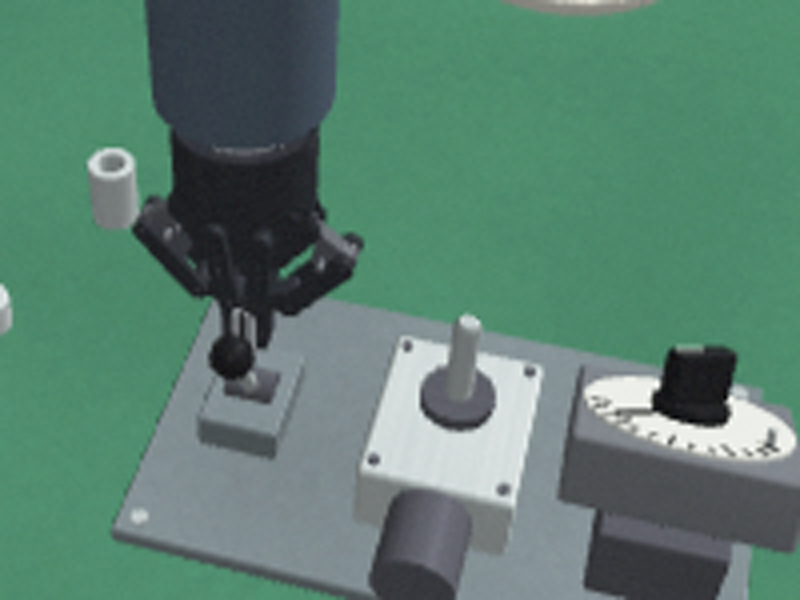

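```bash
python3 -m crank '[[[0,3,0,0,0],[0,0,0,-4,0],[0,0,0,-5,0],[0,0,0,-4,0],[0,0,0,0,0]]]'
python3 - <<'E'
from h import *
d=pickle.load(open("v0.pkl","rb"));T=d["top"];S=d["scene"]
p=tri(ray(T,118.4,179.4),ray(S,375.5,217.5)); print("knob top",p.round(4),"rig",((p-O)@ex).round(4),((p-O)@ey).round(4))
# black knob blob extents
for n,c,(x0,x1,y0,y1) in (("top",T,(95,145,150,200)),("scene",S,(350,400,205,260))):
    m=(c["image"][y0:y1,x0:x1].max(2)<45).astype(np.uint8)
    k=max(cv2.findContours(m,cv2.RETR_EXTERNAL,cv2.CHAIN_APPROX_NONE)[0],key=cv2.contourArea)[:,0]+[x0,y0]
    print(n,k.min(0),k.max(0),cv2.minAreaRect(k))
# dial white ellipse centre in top (face plane)
h=T["image"][140:205,90:155]; m=(h.min(2)>110).astype(np.uint8)
k=max(cv2.findContours(m,cv2.RETR_EXTERNAL,cv2.CHAIN_APPROX_NONE)[0],key=cv2.contourArea)
e=cv2.fitEllipse(cv2.convexHull(k)); print("dial top",e[0][0]+90,e[0][1]+140,e[1],e[2])
m=(S["image"][220:250,335:405].min(2)>150).astype(np.uint8)
k=max(cv2.findContours(m,cv2.RETR_EXTERNAL,cv2.CHAIN_APPROX_NONE)[0],key=cv2.contourArea)
f=cv2.fitEllipse(cv2.convexHull(k)); print("dial scene",f[0][0]+335,f[0][1]+220,f[1],f[2])
c=tri(ray(T,e[0][0]+90,e[0][1]+140),ray(S,f[0][0]+335,f[0][1]+220)); print("dial c",c.round(4),"rig",((c-O)@ex).round(4),((c-O)@ey).round(4))
n=-.5*ex+np.array([0,0,.866]); print("grip",(c+.031*n).round(4),"top",(c+.04*n).round(4))
g=c+.031*n
o2,d2=ray(T,136.9,161.8); P=o2+d2*((c+.002*n-o2)@n)/(d2@n); up=.866*ex+np.array([0,0,.5]); v=P-c; print("theta",np.arctan2(v@up,v@ey),np.linalg.norm(v),"horiz ang",np.arctan2(v[1],v[0]))
go([*g[:2],.2],np.arctan2(v[1],v[0])+np.pi/2)
E
```

```text
time_s: 6.4
eef_pos: [0.6052, -0.0632, 0.226]
eef_rot: [0.007, -0.042, 0.999, -0.001]
ft_force: [-0.1, 0.1, 0.4]
width: -0.004
gripper_force: 0.0
knob top [0.5856 0.1836 0.1381] rig -0.0091 0.1212
top [110 167] [129 186] ((118.70000457763672, 175.6000213623047), (16.76007080078125, 21.187259674072266), 71.56504821777344)
scene [363 218] [383 235] ((372.8600158691406, 225.97999572753906), (18.384777069091797, 18.10193634033203), 8.130102157592773)
dial top 120.7225513458252 173.77484130859375 (47.20106506347656, 52.79121017456055) 115.52945709228516
dial scene 376.0256042480469 234.7758502960205 (19.092409133911133, 46.42871856689453) 102.43220520019531
dial c [0.6028 0.1915 0.1033] rig 0.0087 0.1278
grip [0.5874 0.1903 0.1302] top [0.5829 0.19   0.138 ]
theta 2.5824058458604386 0.051407406372900255 horiz ang -1.0178515910945463
pos [ 0.6052 -0.0632  0.226 ] yaw_y 1.655 j [ 0.15  0.36  0.25  0.   -1.45 -1.64] shift cm [-0.32 25.42  2.56] twist 1.102 t 6.4
```

```bash
python3 -m crank '[[[0.5,0,4.5,-1,0],[0.5,0,4.5,0,0],[0.5,0,4.5,0,0],[0.5,0,4.5,0,0],[0.5,0,4.5,0,0]]]' 20
python3 -m crank '[[[0.5,0,2.6,0,0],[0.5,0,0,0,0.133],[0.5,0,0,0,0.133],[0.5,0,0,0,0.133],[0.5,0,0,0,0.133]]]'
python3 -m crank '[[[0.5,0,0,0,0.133],[0.5,0,0,0,0.133],[0.5,0,0,0,0.133],[0.5,0,0,0,0],[0.5,0,0,0,0]]]'
python3 - <<'E'
from h import *
go([.5885,.188,.16])
E
```

```text
time_s: 6.9
eef_pos: [0.5829, 0.1633, 0.2286]
eef_rot: [0.001, -0.042, 0.999, 0.0]
ft_force: [1.0, 0.3, -1.0]
width: 0.501
gripper_force: 0.0
time_s: 7.4
eef_pos: [0.5811, 0.1877, 0.2283]
eef_rot: [0.0, 0.225, 0.974, 0.0]
ft_force: [-0.4, 0.5, 0.1]
width: 0.5
gripper_force: 0.0
time_s: 7.9
eef_pos: [0.5812, 0.1875, 0.2282]
eef_rot: [0.0, 0.409, 0.912, 0.0]
ft_force: [-0.5, 0.1, 0.2]
width: 0.502
gripper_force: 0.0
pos [0.5812 0.1875 0.2282] yaw_y 0.727 j [ 0.57  0.38  0.28 -0.   -1.47 -2.98] shift cm [-0.45  0.58  6.82] twist 0 t 7.9
```

```bash
python3 -m crank '[[[0.5,-0.4,0.6,2,0],[0.5,0,0,3,0],[0.5,0,0,2.3,0],[0.5,0,0,0,0],[0.5,0,0,0,0]]]'
python3 - <<'E'
from h import *
from workcell import vision
T=vision.camera("scene");W=vision.camera("wrist"); cv2.imwrite("pics/s4.png",np.hstack([cv2.resize(T["image"][170:270,330:430],(400,400),interpolation=cv2.INTER_CUBIC),cv2.resize(W["image"][60:384,100:424],(400,400))]))
go([.5885,.188,.16])
E
```

```text
time_s: 8.4
eef_pos: [0.5887, 0.1884, 0.1558]
eef_rot: [0.0, 0.41, 0.912, -0.0]
ft_force: [0.3, 0.5, 0.3]
width: 0.501
gripper_force: 0.0
pos [0.5894 0.1888 0.1571] yaw_y 0.725 j [ 0.56  0.42  0.16  0.   -1.31 -2.98] shift cm [-0.   -0.12 -0.29] twist 0 t 8.5
```

View pics/s4.png

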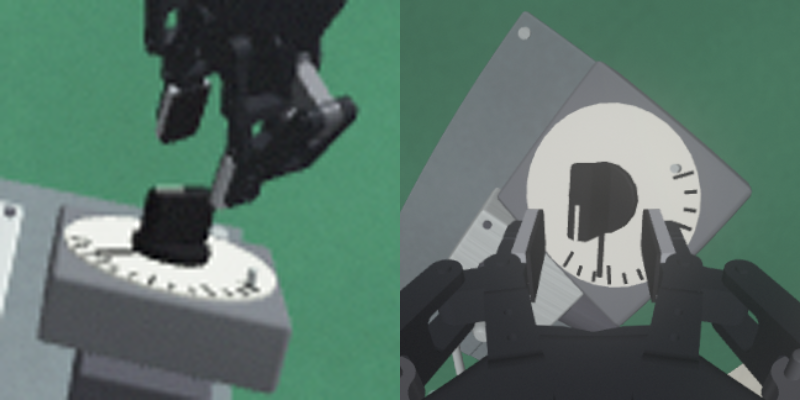

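```bash
python3 -m crank '[[[0.5,0,-0.25,1,0],[0.5,0,0,1,0],[0.5,0,0,0.5,0],[0.5,0,0,0,0],[0.5,0,0,0,0]]]'
python3 - <<'E'
from h import *
from workcell import vision
T=vision.camera("scene");W=vision.camera("wrist"); cv2.imwrite("pics/s5.png",np.hstack([cv2.resize(T["image"][170:270,330:430],(400,400),interpolation=cv2.INTER_CUBIC),cv2.resize(W["image"][60:384,100:424],(400,400))]))
go([.5885,.188,.12])
E
```

```text
time_s: 9.0
eef_pos: [0.5866, 0.1868, 0.13]
eef_rot: [0.0, 0.411, 0.912, -0.0]
ft_force: [-0.4, 0.7, -0.7]
width: 0.5
gripper_force: 0.0
pos [0.5868 0.1869 0.1304] yaw_y 0.724 j [ 0.56  0.43  0.11  0.   -1.25 -2.98] shift cm [-0.03  0.2   1.04] twist 0 t 9.1
```

View pics/s5.png

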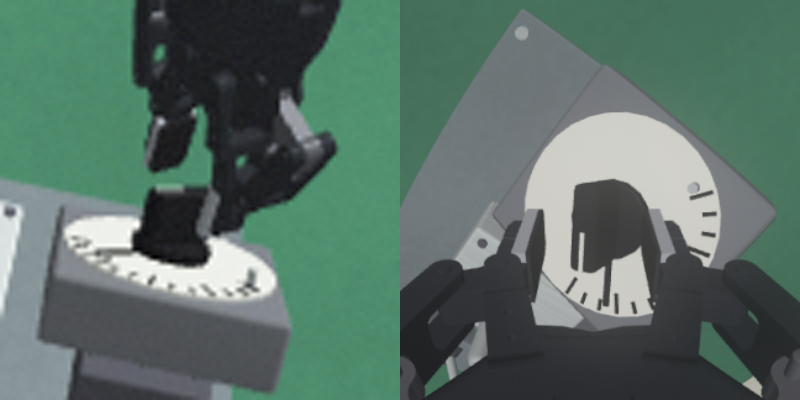

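The straddle view shows the bar (columns 575–610 in the right half) between the two pads (540 and 650), with the pin at (693,187) and the pointer near (607,300). The fingertips are still near the knob-top level, so I go lower, watching the force.

```bash
python3 -m crank '[[[0.5,0,0,0.4,0],[0.5,0,0,0.4,0],[0.5,0,0,0,0],[0.5,0,0,0,0],[0.5,0,0,0,0]]]'
python3 -m crank '[[[0.5,0,0,0.4,0],[0.5,0,0,0.2,0],[0.5,0,0,0,0],[0.5,0,0,0,0],[0.5,0,0,0,0]]]'
```

```text
time_s: 9.6
eef_pos: [0.5866, 0.1869, 0.1222]
eef_rot: [0.0, 0.411, 0.912, 0.0]
ft_force: [-0.5, -0.1, 0.3]
width: 0.502
gripper_force: 0.0
time_s: 10.1
eef_pos: [0.5865, 0.1869, 0.1161]
eef_rot: [0.0, 0.411, 0.912, 0.0]
ft_force: [-0.1, 0.4, -0.9]
width: 0.502
gripper_force: 0.0
```

```bash
python3 -m crank '[[[0.28,0,0,0,0],[0.28,0,0,0,0],[0.28,0,0,0,0],[0.28,0,0,0,0],[0.28,0,0,0,0]]]' 20
python3 -m crank '[[[0.28,0,0,0,-0.12],[0.28,0,0,0,-0.12],[0.28,0,0,0,-0.12],[0.28,0,0,0,-0.12],[0.28,0,0,0,-0.12]]]'
```

```text
time_s: 10.6
eef_pos: [0.5865, 0.1869, 0.1161]
eef_rot: [0.0, 0.411, 0.912, 0.0]
ft_force: [-0.1, -0.1, -1.1]
width: 0.278
gripper_force: 0.0
time_s: 11.1
eef_pos: [0.5851, 0.1858, 0.1159]
eef_rot: [-0.001, 0.121, 0.993, -0.001]
ft_force: [-4.6, -2.8, 1.5]
width: 0.282
gripper_force: 2.2
```

```bash
for i in 1; do python3 -m crank '[[[0.28,0,0,0,-0.12],[0.28,0,0,0,-0.12],[0.28,0,0,0,-0.12],[0.28,0,0,0,-0.12],[0.28,0,0,0,-0.12]]]'; done
python3 -m crank '[[[0.28,0,0,0,-0.12],[0.28,0,0,0,-0.12],[0.28,0,0,0,-0.12],[0.28,0,0,0,-0.12],[0.28,0,0,0,-0.12]]]'
```

```text
time_s: 11.6
eef_pos: [0.5859, 0.1858, 0.1161]
eef_rot: [-0.001, -0.178, 0.984, -0.001]
ft_force: [-1.5, -2.1, 1.9]
width: 0.277
gripper_force: 1.4
time_s: 12.1
eef_pos: [0.5869, 0.1842, 0.1169]
eef_rot: [-0.001, -0.461, 0.888, -0.002]
ft_force: [0.1, -6.9, 4.1]
width: 0.279
gripper_force: 3.5
```

```bash
python3 -m crank '[[[0.28,0,0,0,-0.12],[0.28,0,0,0,-0.12],[0.28,0,0,0,-0.12],[0.28,0,0,0,-0.12],[0.28,0,0,0,0]]]'
python3 -m crank '[[[0.28,0,0,0,-0.1],[0.28,0,0,0,-0.1],[0.28,0,0,0,0],[0.28,0,0,0,0],[0.28,0,0,0,0]]]'
python3 - <<'E'
from h import *
from workcell import env,vision
go([.5885,.188,.12]); print(env.observe()["wrist_torque"])
W=vision.camera("wrist"); cv2.imwrite("pics/w6.png",W["image"]); 
E
```

```text
time_s: 12.6
eef_pos: [0.5886, 0.1832, 0.1175]
eef_rot: [-0.0, -0.657, 0.754, -0.003]
ft_force: [4.9, -10.5, 1.9]
width: 0.277
gripper_force: 29.9
time_s: 13.1
eef_pos: [0.5885, 0.1816, 0.1176]
eef_rot: [0.001, 0.725, -0.688, 0.003]
ft_force: [4.7, -14.2, 3.3]
width: 0.283
gripper_force: 107.9
pos [0.5885 0.1816 0.1176] yaw_y -3.089 j [ 0.56  0.44  0.08  0.01 -1.22 -0.51] shift cm [-0.64 -0.04 -0.24] twist 0 t 13.1
[-5.34280047 -2.00816388 -4.06025916]
```

```bash
python3 -m crank '[[[0.28,0,0,0,0.12],[0.5,0,0,0,0],[0.5,0,0,0,0],[0.5,0,0,-2,0],[0.5,0,0,-4,0]]]' 
python3 -m crank '[[[0.8,0,0,-4,0],[0.8,0,0,-1,0],[0.8,0,0,0,0],[0.8,0,0,0,0],[0.8,0,0,0,0]]]'
python3 - <<'E'
from h import *
d=pickle.load(open("v0.pkl","rb"));S=d["scene"]
print("sleeve by scene",onz(S,227.9,170.9,.05))
go([.465,-.2235,.22])
E
```

```text
time_s: 13.65
eef_pos: [0.5842, 0.1869, 0.1729]
eef_rot: [-0.004, -0.687, 0.727, 0.002]
ft_force: [0.7, 0.1, 0.8]
width: 0.497
gripper_force: 0.0
time_s: 14.15
eef_pos: [0.5856, 0.1869, 0.224]
eef_rot: [-0.002, -0.687, 0.727, 0.001]
ft_force: [-1.0, 0.0, -0.1]
width: 0.799
gripper_force: 0.0
sleeve by scene [ 0.46692742 -0.22309078  0.05      ]
pos [0.5856 0.1869 0.224 ] yaw_y 3.084 j [ 0.56  0.39  0.29 -0.   -1.47 -0.62] shift cm [41.66  9.69  0.49] twist 0 t 14.15
```

```bash
python3 -m crank '[[[0.8,4.2,1,0,0],[0.8,4.2,1,0,0],[0.8,4.2,1,0,0],[0.8,4.2,1,0,0],[0.8,4.2,1,0,0]]]' 
python3 -m crank '[[[0.8,4.2,1,0,0],[0.8,4.2,1,0,0],[0.8,4.2,1,0,0],[0.8,4.2,1,0,0],[0.8,3.8,0.7,0,0]]]'
python3 -m crank '[[[0.8,0,0,3,0],[0.8,0,0,4,0],[0.8,0,0,2,0],[0.8,0,0,0,0],[0.8,0,0,0,0]]]'
python3 - <<'E'
from h import *
from workcell import vision
go([.466,-.2235,.12])
d=pickle.load(open("v0.pkl","rb"));T0=d["top"]
T=vision.camera("top");W=vision.camera("wrist");S=vision.camera("scene");pickle.dump(dict(top=T,wrist=W,scene=S),open("v1.pkl","wb"))
# pointer: dark pixels in dial annulus (face plane coords)
c=np.array([.6028,.1885,.1033]); n=-.5*ex+np.array([0,0,.866]); up=.866*ex+np.array([0,0,.5])
for nm,V in (("before",T0),("after",T)):
    prof=[]
    for th in np.arange(-.4,3.2,.1):
        vals=[]
        for r in (.026,.029,.032,.035):
            P=c+.003*n+r*(np.cos(th)*ey+np.sin(th)*up); q=V["camera_matrix"]@(V["R"]@P+V["t"]); q=q[:2]/q[2]
            vals.append(cv2.getRectSubPix(cv2.cvtColor(V["image"],cv2.COLOR_BGR2GRAY),(1,1),tuple(map(float,q)))[0,0])
        prof.append(int(np.mean(vals)))
    print(nm,prof)
E
```

```text
time_s: 14.65
eef_pos: [0.523, -0.0214, 0.2247]
eef_rot: [-0.001, -0.687, 0.727, 0.001]
ft_force: [0.9, -0.6, 0.2]
width: 0.798
gripper_force: 0.0
time_s: 15.15
eef_pos: [0.464, -0.2243, 0.2249]
eef_rot: [-0.001, -0.686, 0.727, 0.001]
ft_force: [0.4, -1.1, 0.2]
width: 0.796
gripper_force: 0.0
time_s: 15.65
eef_pos: [0.4654, -0.223, 0.1361]
eef_rot: [-0.001, -0.686, 0.727, 0.0]
ft_force: [-0.1, -0.3, -0.1]
width: 0.8
gripper_force: 0.0
pos [ 0.4654 -0.223   0.1361] yaw_y 3.084 j [-0.14  0.24 -0.15  0.   -1.18  0.08] shift cm [ 0.05 -0.06  1.61] twist 0 t 15.65
before [195, 195, 195, 195, 195, 195, 195, 195, 195, 195, 195, 195, 195, 196, 195, 195, 196, 196, 195, 196, 195, 195, 196, 196, 196, 196, 196, 196, 179, 78, 160, 195, 196, 196, 196, 196]
after [164, 152, 160, 175, 182, 184, 184, 184, 181, 137, 74, 163, 184, 185, 185, 185, 185, 185, 184, 184, 185, 184, 184, 185, 184, 185, 185, 185, 185, 185, 185, 185, 185, 185, 185, 184]
```

```bash
python3 - <<'E'
from h import *
d=pickle.load(open("v0.pkl","rb"));T0=d["top"];v=pickle.load(open("v1.pkl","rb"));T=v["top"]
n=-.5*ex+np.array([0,0,.866]); up=.866*ex+np.array([0,0,.5])
c=np.array([.6028,.1885,.1033])
ths=np.arange(-.2,3.4,.05)
def rect(V):  # unroll the face to a straight-on picture, 0.5 mm/px
    g=np.mgrid[-60:61,-60:61]*.001
    P=c[:,None,None]+ (-g[1])[None]*ey[:,None,None]*1+(-g[0])[None]*up[:,None,None]
    q=np.einsum('ij,jkl->ikl',V["camera_matrix"]@V["R"],P)+(V["camera_matrix"]@V["t"])[:,None,None]
    return cv2.remap(V["image"],(q[0]/q[2]).astype(np.float32),(q[1]/q[2]).astype(np.float32),cv2.INTER_CUBIC)
a,b=rect(T0),rect(T)
cv2.imwrite("pics/dial.png",np.hstack([cv2.resize(a,(400,400)),cv2.resize(b,(400,400))]))
E
```

```text
(no output)
```

View pics/dial.png

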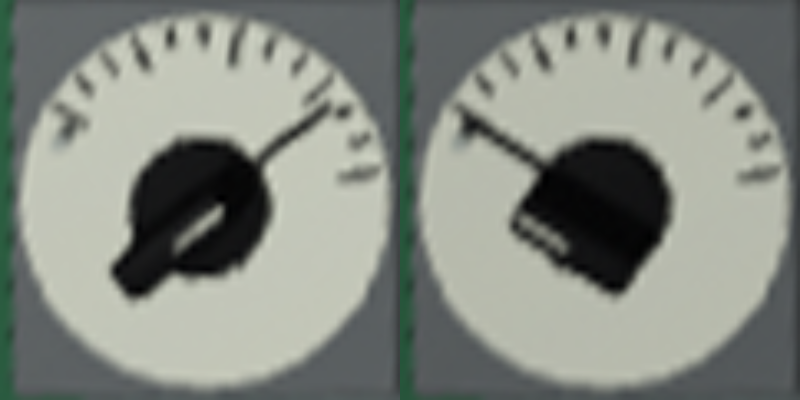

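The left dial picture shows the pointer at (325,105) before the turn. The right one shows it at (465,115), lying on the first tick beside the pin, so the counter is at zero. Next is the sleeve.

```bash
python3 -m crank '[[[0.8,0,0,4,0],[0.8,0,0,3,0],[0.8,0,0,2,0],[0.8,0,0,0,0],[0.8,0,0,0,0]]]' 
python3 -m crank '[[[0.8,0,0,0.6,0],[0.8,0,0,0.6,0],[0.8,0,0,0,0],[0.8,0,0,0,0],[0.8,0,0,0,0]]]'
python3 - <<'E'
from h import *
d=pickle.load(open("v0.pkl","rb"));v=pickle.load(open("v1.pkl","rb"))
n=-.5*ex+np.array([0,0,.866]); up=.866*ex+np.array([0,0,.5]); c=np.array([.6028,.1885,.1033])
for nm,V,h in (("before first tick",d["top"],0),("after pointer",v["top"],.0)):
  for r in (.026,.032,.044,.047):
    g=cv2.cvtColor(V["image"],cv2.COLOR_BGR2GRAY).astype(np.float32); w=[]
    ths=np.arange(.3,.85,.02)
    for th in ths:
        P=c+h*n+r*(np.cos(th)*ey+np.sin(th)*up); q=V["camera_matrix"]@(V["R"]@P+V["t"]); q=q[:2]/q[2]
        w.append(cv2.getRectSubPix(g,(1,1),tuple(map(float,q)))[0,0])
    print(nm,r,ths[np.argmin(w)].round(2),int(min(w)))
go([.466,-.2235,.02])
E
```

```text
time_s: 16.3
eef_pos: [0.4665, -0.2231, 0.0474]
eef_rot: [0.0, -0.687, 0.727, -0.001]
ft_force: [-0.5, -0.4, 0.3]
width: 0.8
gripper_force: 0.0
time_s: 16.8
eef_pos: [0.4657, -0.2229, 0.0344]
eef_rot: [0.0, -0.686, 0.727, -0.0]
ft_force: [-0.2, 1.3, 0.0]
width: 0.801
gripper_force: 0.0
before first tick 0.026 0.54 195
before first tick 0.032 0.74 195
before first tick 0.044 0.48 96
before first tick 0.047 0.56 117
after pointer 0.026 0.52 47
after pointer 0.032 0.52 77
after pointer 0.044 0.54 38
after pointer 0.047 0.54 62
pos [ 0.4657 -0.2229  0.0344] yaw_y 3.084 j [-0.14  0.34 -0.31  0.   -0.93  0.08] shift cm [ 0.06 -0.03  1.44] twist 0 t 16.8
```

```bash
python3 -m crank '[[[0.8,0,0,0.4,0],[0.8,0,0,0.4,0],[0.8,0,0,0,0],[0.8,0,0,0,0],[0.8,0,0,0,0]]]' 
python3 -m crank '[[[0.6,0,0,0.3,0],[0.5,0,0,0,0],[0.3,0,0,0,0],[0.3,0,0,0,0],[0.3,0,0,0,0]]]' 40
python3 -m crank '[[[0.3,0,0,0,0],[0.3,0,0,0,0],[0.3,0,0,-0.5,0],[0.3,0,0,-0.5,0],[0.3,0,0,0,0]]]' 40
```

```text
time_s: 17.3
eef_pos: [0.4656, -0.2229, 0.0261]
eef_rot: [-0.0, -0.686, 0.727, -0.0]
ft_force: [0.5, 0.1, -0.0]
width: 0.796
gripper_force: 0.0
time_s: 17.8
eef_pos: [0.4655, -0.2228, 0.0232]
eef_rot: [-0.0, -0.686, 0.727, -0.0]
ft_force: [-0.5, 0.2, 0.9]
width: 0.389
gripper_force: 39.7
time_s: 18.3
eef_pos: [0.4662, -0.223, 0.0339]
eef_rot: [0.0, -0.686, 0.727, -0.001]
ft_force: [0.6, 0.1, -0.8]
width: 0.388
gripper_force: 39.9
```

```bash
python3 -m crank '[[[0.3,0,0,-4,0],[0.3,0,0,-4,0],[0.3,0,0,-4,0],[0.3,0,0,-4,0],[0.3,0,0,0,0]]]' 40
python3 - <<'E'
from h import *
from workcell import vision
d=pickle.load(open("v0.pkl","rb"));v1=pickle.load(open("v1.pkl","rb"))
c=d["top"]; t=c["image"][150:200,160:202]; g=cv2.cvtColor(t,cv2.COLOR_BGR2GRAY)
s=v1["scene"]["image"][200:245,295:335]; gs=cv2.cvtColor(s,cv2.COLOR_BGR2GRAY)
np.set_printoptions(linewidth=250)
print("top");print(g[16:36,8:34]); print("scene"); print(gs[4:40,6:34])
E
```

```text
time_s: 18.8
eef_pos: [0.4686, -0.2241, 0.1994]
eef_rot: [0.003, -0.686, 0.727, -0.005]
ft_force: [-0.1, -0.1, -1.2]
width: 0.384
gripper_force: 40.3
top
[[166 169 166 164 164 168 164 167 165 166 165 163 166 166 164 163 164 165 166 164 162 162 164 164 161 165]
 [166 168 166 164 164 167 165 168 165 166 165 163 167 167 164 163 164 166 166 164 162 163 165 165 162 165]
 [167 169 166 163 165 167 165 168 166 166 163 128 149 149 164 163 164 166 168 164 162 163 166 166 162 165]
 [166 168 166 163 164 167 165 166 133 111 111  77  96  97 113 125 148 166 168 165 163 163 166 166 162 167]
 [166 168 167 164 164 166 132 112  81  56  59  59  59  60  60  72  98 124 148 166 163 164 165 166 163 167]
 [167 168 168 164 163 134  84  87  94  76  59  59  61  59  60  60  61  72 100 167 164 163 165 166 163 167]
 [166 168 167 162 131  90 112 137 140 127  90  60  60  60  60  61  60  60  69 138 164 164 167 167 163 166]
 [167 169 166 143  82  90 145 155 152 149 109  63  58  59  59  60  58  59  60  87 133 163 166 166 164 167]
 [168 169 164 104  63 115 156 154 152 150 126  63  57  59  59  58  58  58  58  61  89 164 
[... 692 characters left out ...]
  60  68  84  82  78  63  60  60  60  60  60  59  56  88 168 169 167 168]
 [168 169 164  99  60  60  59  60  60  60  60  65  66  60  60  60  59  59  59  58  53 143 168 169 168 168]
 [168 169 167 146  94  60  60  60  60  60  60  60  60  60  60  60  59  59  58  52  84 165 169 169 168 168]
 [169 168 169 166 144  64  60  60  59  60  60  61  59  60  61  60  61  59  55  61 145 166 168 169 167 167]
 [169 169 168 167 163 109  77  59  60  60  61  60  60  60  60  60  60  54  86 141 169 166 168 171 167 168]]
scene
[[119 120 118 ... 116 116 117]
 [120 121 119 ... 116 116 117]
 [118 120 119 ... 117 116 117]
 ...
 [215 210 212 ... 221 218 216]
 [214 210 212 ... 222 216 217]
 [213 208 212 ... 222 216 216]]
```

```bash
cat >> h.py <<'E'
def hub(c,x0,x1,y0,y1,thr):
    g=cv2.cvtColor(c["image"][y0:y1,x0:x1],cv2.COLOR_BGR2GRAY); g=cv2.resize(g,None,fx=8,fy=8,interpolation=cv2.INTER_LINEAR)
    k=max(cv2.findContours((g<thr).astype(np.uint8),cv2.RETR_EXTERNAL,cv2.CHAIN_APPROX_NONE)[0],key=cv2.contourArea)
    e=cv2.fitEllipse(cv2.convexHull(k)); return (e[0][0]+.5)/8-.5+x0,(e[0][1]+.5)/8-.5+y0,e[1][0]/8,e[1][1]/8
E
python3 - <<'E'
from h import *
d=pickle.load(open("v0.pkl","rb"));v1=pickle.load(open("v1.pkl","rb"))
for T in (d["top"],v1["top"]):
    h=hub(T,160,202,150,200,112); print("hub",np.round(h,2),onz(T,h[0],h[1],.072).round(4),onz(T,h[0],h[1],.068).round(4))
    g=cv2.cvtColor(T["image"][170:179,172:179],cv2.COLOR_BGR2GRAY).astype(float)
    w=np.clip(g-105,0,40); yy,xx=np.mgrid[170:179,172:179]; u,v=(w*xx).sum()/w.sum(),(w*yy).sum()/w.sum(); print("spindle top",u,v,onz(T,u,v,.132).round(4))
S=v1["scene"]; g=cv2.cvtColor(S["image"],cv2.COLOR_BGR2GRAY)
np.set_printoptions(linewidth=250,threshold=10000); print("cols 304.. rows 204.."); print(g[204:234,304:330])
E
```

```text
hub [179.73 178.22  19.08  19.58] [0.6018 0.0607 0.072 ] [0.6024 0.0613 0.068 ]
spindle top 174.9706457925636 173.55381604696674 [0.6028 0.0633 0.132 ]
hub [171.36 172.79  50.98  89.27] [0.6138 0.0804 0.072 ] [0.6144 0.081  0.068 ]
spindle top 174.8810096153846 173.49278846153845 [0.603  0.0635 0.132 ]
cols 304.. rows 204..
[[118 117 117 119 117 119 117 118 118 118 117 118 118 117 116 118 117 116 120 116 117 116 116 116 117 117]
 [120 119 117 120 119 118 119 116 120 117 120 118 119 116 118 117 117 117 118 117 118 119 116 116 117 114]
 [117 118 121 121 121 119 120 117 119 119 122 122 118 117 120 119 120 117 119 116 119 117 117 116 117 116]
 [118 119 119 119 120 119 121 120 120 120 119 120 121 118 118 117 116 117 119 118 118 119 118 118 116 117]
 [117 118 120 118 118 118 119 121 120 119 119 121 153 136 121 119 117 117 118 117 118 118 118 118 116 117]
 [132 133 127 122 121 117 119 120 119 120 115 188 196 191 191 117 118 117 117 118 120 115 118 117 115 116]
 [140 141 141 138 139 133 133 125 123 110 108 198 201 204 205 217 125 119 116 117 117 117 115 115 114 115]
 [142 142 143 144 142 140
[... 1736 characters left out ...]
 115 136 115  95  94  95  94 132 213 216 218 219 221 218]
 [215  83  95  97  94  96  96  99 107 111 112 113 119 140 102  95  91  95  94 115 216 216 218 220 221 216]
 [216  78  92  93  94  93  93  95 106 114 112 111 125 117  99  97  96  97  96 108 216 217 219 221 222 216]
 [214  67  81  95  96  94  96  96  95 101 103 105 103  98  96  94  98  96  97 123 215 218 217 221 221 216]
 [213  64  63  94  97  97  97  95  95  98  97  96  96  93  95  94  96  95  96 110 216 218 218 222 219 216]
 [213 127  59  68  89  96  95  97  95  95  97  95  97  94  93  93  94  91  90 168 217 219 221 221 218 216]
 [214 202  67  54  61  84  96  97  98  93  96  94  99  98  95  94  95  79  73 210 219 219 219 220 217 216]]
```

```bash
python3 - <<'E'
from h import *
d=pickle.load(open("v0.pkl","rb"));T=d["top"];S=d["scene"]
print("spindle scene",onz(S,316.7,210.2,.132).round(4),"tri",tri(ray(S,316.7,210.2),ray(T,174.95,173.55)).round(4))
x0,y0=290,230; g=255-cv2.cvtColor(T["image"][y0:255,x0:315],cv2.COLOR_BGR2GRAY)
for thr in (255-130,255-110):
    G=cv2.resize(g,None,fx=8,fy=8,interpolation=cv2.INTER_LINEAR)
    k=max(cv2.findContours((G<thr).astype(np.uint8),cv2.RETR_EXTERNAL,cv2.CHAIN_APPROX_NONE)[0],key=cv2.contourArea)
    e=cv2.fitEllipse(cv2.convexHull(k)); u,v=(e[0][0]+.5)/8-.5+x0,(e[0][1]+.5)/8-.5+y0; print("sleeve top",u,v,e[1][0]/8*2.28,e[1][1]/8*2.28,onz(T,u,v,.05).round(4))
go([.6032,.0634,.199])
E
```

```text
spindle scene [0.6028 0.0611 0.132 ] tri [0.603  0.0622 0.1327]
sleeve top 302.552188873291 241.86976623535156 31.569564285278318 33.04464237213134 [ 0.4652 -0.2248  0.05  ]
sleeve top 302.3336124420166 241.93614959716797 33.18531154632568 35.935118408203124 [ 0.465  -0.2243  0.05  ]
pos [ 0.4686 -0.2241  0.1994] yaw_y 3.084 j [-0.14  0.2  -0.04  0.   -1.32  0.08] shift cm [-29.48 -11.79   0.08] twist 0 t 18.8
```

```bash
python3 -m crank '[[[0.3,-3.6,-1.4,0,0],[0.3,-3.6,-1.4,0,0],[0.3,-3.6,-1.4,0,0],[0.3,-3.6,-1.4,0,0],[0.3,-3.6,-1.4,0,0]]]' 40
python3 -m crank '[[[0.3,-3.6,-1.4,0,0],[0.3,-3.6,-1.4,0,0],[0.3,-3.6,-1.4,0,0],[0.3,0,0,0,0],[0.3,0,0,0,0]]]'
python3 - <<'E'
from h import *
go([.603,.0633,.17])
E
```

```text
time_s: 19.3
eef_pos: [0.5461, -0.0456, 0.1926]
eef_rot: [-0.0, -0.686, 0.727, 0.0]
ft_force: [0.8, -0.0, -1.2]
width: 0.391
gripper_force: 40.3
time_s: 19.8
eef_pos: [0.5939, 0.059, 0.192]
eef_rot: [-0.001, -0.687, 0.727, 0.0]
ft_force: [-0.3, -0.2, -1.2]
width: 0.391
gripper_force: 40.3
pos [0.5939 0.059  0.192 ] yaw_y 3.085 j [ 0.36  0.36  0.17 -0.   -1.38 -0.42] shift cm [-0.48 -0.89  2.2 ] twist 0 t 19.8
```

Centre over it, check the sleeve against the spindle in the scene view numerically before going down.

```bash
python3 -m crank '[[[0.3,-0.4,-0.9,0.5,0],[0.3,0,0,1,0],[0.3,0,0,0.5,0],[0.3,0,0,0,0],[0.3,0,0,0,0]]]' 
python3 - <<'E'
from h import *
from workcell import vision
go([.603,.0633,.17])
S=vision.camera("scene");pickle.dump(S,open("v2.pkl","wb")); g=cv2.cvtColor(S["image"],cv2.COLOR_BGR2GRAY)
np.set_printoptions(linewidth=250,threshold=10000); print(g[180:222:2,300:336])
def pr(X):
    p=S["camera_matrix"]@(S["R"]@X+S["t"]); return (p[:2]/p[2]).round(1)
print(pr(np.array([.603,.0625,.132])),"sleeve bottom",pr(np.array([.603,.0625,.148])),"sleeve top",pr(np.array([.603,.0625,.198])))
E
```

```text
time_s: 20.3
eef_pos: [0.6031, 0.0612, 0.173]
eef_rot: [-0.0, -0.686, 0.727, -0.0]
ft_force: [-0.1, -0.2, -1.5]
width: 0.391
gripper_force: 40.3
pos [0.6031 0.0612 0.173 ] yaw_y 3.083 j [ 0.36  0.39  0.15  0.   -1.34 -0.42] shift cm [-0.21  0.02  0.3 ] twist 0 t 20.3
[[121 119 120 121 120 120 120  57  34  31  35  58  64  69  71  80  76  47  48  48  46  50  74  38  34  32  35  33  35 130 119 120 119 120 120 119]
 [120 117 120 121 121 122 124  74  34  30  33  54  57  58  60  63  44  36  36  36  38  44  32  32  30  27  33  29  55 125 120 120 120 119 121 120]
 [120 120 121 121 121 122 120  79  32  33  26  49  60  58  60  61  42  34  32  31  38  41  36  32  40  30  31  32 107 120 119 116 118 119 119 121]
 [122 123 121 120 121 119 120 117  40  29  30  38  52  50  49  53  39  32  32  34  41  43  39  33  44 207  54  29 130 120 118 119 120 121 119 119]
 [123 121 121 121 121 121 121 121  39  32  30  32  29  33  32  31  30  33  29  30  43  44  37  38  57 219 181  65 125 116 119 118 120 117 120 119]
 [120 121 121 122 123 121 124 121  74  34  38  42  41  38  41  42  37  31  29  32  42  44  32  38
[... 1622 characters left out ...]
120 119 119 120 120 120 118 117 117 118 117]
 [193 191 192 177 162 146 145 145 146 146 147 146 137 108 111 116 115 116 121 131 152 145 147 147 145 143 144 146 138 138 133 125 121 121 119 122]
 [171 104 107 200 221 220 217 216 212 212 212 192 157 109 115 115 114 114 123 144 147 146 147 147 148 149 150 148 149 148 145 146 146 144 148 147]
 [219 207 213 222 221 220 221 220 219 220 222 222 141 110 113 117 117 117 125 185 193 194 165 164 150 147 150 147 147 146 145 146 147 147 147 147]
 [221 223 223 221 219 219 219 219 219 221 219 220 118 111 114 115 114 118 134 209 220 223 221 222 221 218 217 213 215 214 197 179 160 147 147 147]]
[317.3 210.4] sleeve bottom [318.  205.4] sleeve top [320.5 188.7]
```

```bash
python3 -m crank '[[[0.3,-0.23,0,0,0],[0.3,0,0,0,0],[0.3,0,0,0.5,0],[0.3,0,0,0.5,0],[0.3,0,0,0,0]]]' 
python3 -m crank '[[[0.3,0,0,0.3,0],[0.3,0,0,0.3,0],[0.3,0,0,0.3,0],[0.3,0,0,0,0],[0.3,0,0,0,0]]]'
python3 - <<'E'
from h import *
from workcell import env
go([.603,.0633,.0952]);print(env.observe()["wrist_torque"])
E
```

```text
time_s: 20.85
eef_pos: [0.6027, 0.0639, 0.1618]
eef_rot: [-0.001, -0.686, 0.727, 0.001]
ft_force: [0.5, -0.4, -0.6]
width: 0.39
gripper_force: 40.3
time_s: 21.35
eef_pos: [0.6034, 0.0639, 0.1541]
eef_rot: [-0.0, -0.686, 0.727, -0.0]
ft_force: [0.3, -0.1, -1.5]
width: 0.386
gripper_force: 40.3
pos [0.6034 0.0639 0.1541] yaw_y 3.084 j [ 0.36  0.4   0.12  0.   -1.3  -0.42] shift cm [0.06 0.03 5.89] twist 0 t 21.35
[-0.00182271  0.08580066 -0.00555819]
```

```bash
python3 -m crank '[[[0.3,0,0,0.2,0],[0.3,0,0,0.2,0],[0.3,0,0,0.2,0],[0.3,0,0,0.2,0],[0.3,0,0,0,0]]]' 
python3 - <<'E'
from h import *
from workcell import env
go([.603,.0633,.0952]);print(env.observe()["wrist_torque"])
E
```

```text
time_s: 21.85
eef_pos: [0.6032, 0.0639, 0.1456]
eef_rot: [-0.0, -0.686, 0.727, 0.0]
ft_force: [-0.7, -0.3, -1.8]
width: 0.389
gripper_force: 40.3
pos [0.6032 0.0639 0.1456] yaw_y 3.083 j [ 0.36  0.4   0.11 -0.   -1.28 -0.42] shift cm [0.06 0.01 5.04] twist 0 t 21.85
[-0.00055837 -0.01494542  0.03629504]
```

```bash
python3 -m crank '[[[0.3,0,0,0.5,0],[0.3,0,0,0.5,0],[0.3,0,0,0.5,0],[0.3,0,0,0.5,0],[0.3,0,0,0,0]]]' 
python3 -m crank '[[[0.3,0,0,0.6,0],[0.3,0,0,0.6,0],[0.3,0,0,0.6,0],[0.3,0,0,0.5,0],[0.3,0,0,0,0]]]'
python3 -m crank '[[[0.3,0,0,0.2,0],[0.3,0,0,0.2,0],[0.3,0,0,0.1,0],[0.3,0,0,0.1,0],[0.3,0,0,0,0]]]'
```

```text
time_s: 22.35
eef_pos: [0.6028, 0.0639, 0.1249]
eef_rot: [-0.001, -0.686, 0.727, 0.001]
ft_force: [-0.2, 1.2, -1.5]
width: 0.384
gripper_force: 40.3
time_s: 22.85
eef_pos: [0.6028, 0.0639, 0.102]
eef_rot: [-0.001, -0.686, 0.727, 0.0]
ft_force: [0.8, -0.2, 0.0]
width: 0.388
gripper_force: 40.3
time_s: 23.35
eef_pos: [0.6034, 0.064, 0.097]
eef_rot: [-0.0, -0.686, 0.727, 0.0]
ft_force: [0.4, -0.7, -1.4]
width: 0.387
gripper_force: 40.3
```

```bash
python3 -m crank '[[[0.3,0,0,0.1,0],[0.3,0,0,0.1,0],[0.3,0,0,0,0],[0.3,0,0,0,0],[0.3,0,0,0,0]]]'
python3 -m crank '[[[0.5,0,0,0,0],[0.6,0,0,0,0],[0.7,0,0,0,0],[0.7,0,0,0,0],[0.7,0,0,0,0]]]'
python3 -m crank '[[[0.7,0,0,0,0],[0.7,0,0,-2,0],[0.7,0,0,-4,0],[0.7,0,0,-4,0],[0.7,0,0,-3,0]]]'
python3 - <<'E'
from h import *
from workcell import vision
b=O+.0384*ex-.1265*ey; go([*(b+.06*ex)[:2],.23],yaw+np.pi/2)
S=vision.camera("scene"); g=cv2.cvtColor(S["image"],cv2.COLOR_BGR2GRAY)
np.set_printoptions(linewidth=250,threshold=10000); print(g[200:246:2,298:334])
def pr(X):
    p=S["camera_matrix"]@(S["R"]@X+S["t"]); return (p[:2]/p[2]).round(1)
for z in (.132,.122,.072): print(z,pr(np.array([.603,.0625,z])))
E
```

```text
time_s: 23.85
eef_pos: [0.6035, 0.064, 0.0953]
eef_rot: [0.0, -0.686, 0.727, -0.0]
ft_force: [-0.0, 0.9, 0.5]
width: 0.39
gripper_force: 40.4
time_s: 24.35
eef_pos: [0.6034, 0.064, 0.0951]
eef_rot: [0.0, -0.686, 0.727, -0.0]
ft_force: [-0.8, -0.3, -0.4]
width: 0.702
gripper_force: 0.0
time_s: 24.85
eef_pos: [0.6039, 0.0638, 0.2281]
eef_rot: [0.001, -0.686, 0.727, -0.001]
ft_force: [0.4, 0.5, 0.1]
width: 0.698
gripper_force: 0.0
pos [0.6039 0.0638 0.2281] yaw_y 3.084 j [ 0.36  0.37  0.27  0.   -1.47 -0.42] shift cm [ 11.29 -11.39  -0.17] twist 1.439 t 24.85
[[120 120 123 121 122 121 121 121 122 122 124 122 123 121 120 120 120 120 120 120 120 122 119 119 122 118 122 120 120 121 118 119 117 120 120 119]
 [120 123 123 124 121 121 121 123 123 123 122 122 123 123 123 121 120 119 121 120 119 121 120 120 121 120 119 118 121 120 119 119 119 120 122 120]
 [120 120 122 122 123 124 123 120 121 122 121 123 121 121 121 123 122 119 121 122 120 120 118 121 121 121 121 119 117 118 119 119 117 118 119 120]
 [121 120 117 123 121 119 119 122 122 122 122 123 121 121 122 121 123 123 120 122 123 124 122 12
[... 2204 characters left out ...]
08 219 224 224 222 223 221 220 222 222 224 229 153]
 [216 217 217 217 216 217 217 218 220 217 217 216 219 216 208 207 205 205 209 210 216 222 220 218 221 223 223 224 224 220 220 222 222 227 189 146]
 [214 216 218 216 214 217 218 221 217 217 217 218 220 220 217 221 220 219 219 220 221 221 218 218 223 223 221 223 223 219 221 222 224 230 151 143]
 [216 218 216 215 215 218 220 220 217 216 217 219 220 217 219 220 220 220 221 220 220 220 218 222 223 222 221 223 222 218 221 221 225 207 146 143]
 [218 217 216 215 216 217 221 219 217 216 219 221 219 217 218 219 219 221 219 221 219 219 218 224 223 220 222 223 219 220 223 220 231 159 142 143]]
0.132 [317.3 210.4]
0.122 [316.9 213.5]
0.072 [314.7 228.1]
```

```bash
python3 -m crank '[[[0.8,4,-1.3,0,0],[0.8,4,-1.3,0,0],[0.8,4.1,-1.3,0,0],[0.8,0,0,0,0],[0.8,0,0,0,0]]]'
python3 - <<'E'
from h import *
b=O+.0384*ex-.1265*ey; go([*b[:2],.09])
E
```

```text
time_s: 25.4
eef_pos: [0.6353, -0.0601, 0.2244]
eef_rot: [-0.0, -0.686, 0.728, 0.0]
ft_force: [-0.3, 0.5, -0.7]
width: 0.8
gripper_force: 0.0
pos [ 0.6353 -0.0601  0.2244] yaw_y 3.082 j [ 0.15  0.44  0.36 -0.   -1.5  -0.21] shift cm [-0.11 -1.61 13.44] twist 0 t 25.4
```

```bash
python3 -m crank '[[[0.8,0,-1.8,0,0],[0.8,0,0,3,0],[0.8,0,0,3,0],[0.8,0,0,2,0],[0.8,0,0,0,0]]]'
python3 -m crank '[[[0.8,0,0,2,0],[0.8,0,0,2,0],[0.8,0,0,1.2,0],[0.8,0,0,0,0],[0.8,0,0,0,0]]]'
python3 - <<'E'
from h import *
go([.555,-.067,.09])
E
```

```text
time_s: 25.9
eef_pos: [0.6511, -0.0587, 0.1415]
eef_rot: [-0.002, -0.687, 0.727, 0.002]
ft_force: [-0.5, -0.1, -0.3]
width: 0.802
gripper_force: 0.0
time_s: 26.4
eef_pos: [0.654, -0.0599, 0.0944]
eef_rot: [0.0, -0.687, 0.727, -0.001]
ft_force: [-0.2, 0.7, 0.5]
width: 0.794
gripper_force: 0.0
pos [ 0.654  -0.0599  0.0944] yaw_y 3.084 j [ 0.15  0.53  0.17  0.   -1.22 -0.2 ] shift cm [1.27 9.84 0.42] twist 0 t 26.4
```

```bash
python3 -m crank '[[[0.8,0,0,0.6,0],[0.8,0,0,0.6,0],[0.8,0.1,1.2,0,0],[0.8,0.15,1.5,0,0],[0.8,0.2,1.5,0,0]]]'
python3 -m crank '[[[0.8,0.2,1.5,0,0],[0.8,0.2,1.5,0,0],[0.8,0.2,1.5,0,0],[0.8,0.1,0.8,0,0],[0.8,0,0,0,0]]]'
python3 -m crank '[[[0.8,0,0.4,0,0],[0.8,0,0.3,0,0],[0.8,0,0,0,0],[0.8,0,0,0,0],[0.8,0,0,0,0]]]'
```

```text
time_s: 26.9
eef_pos: [0.6118, -0.0623, 0.0815]
eef_rot: [0.001, -0.686, 0.727, -0.001]
ft_force: [2.1, -0.2, 1.4]
width: 0.797
gripper_force: 0.8
time_s: 27.4
eef_pos: [0.5572, -0.0662, 0.0813]
eef_rot: [0.0, -0.686, 0.727, 0.0]
ft_force: [1.0, -0.9, -0.0]
width: 0.799
gripper_force: 0.0
time_s: 27.9
eef_pos: [0.5522, -0.0656, 0.0813]
eef_rot: [0.001, -0.686, 0.727, -0.001]
ft_force: [5.4, -1.0, -2.2]
width: 0.799
gripper_force: 2.7
```

```bash
python3 -m crank '[[[0.8,0,0.3,0,0],[0.8,0,0,0,0],[0.8,0,0,0,0],[0.8,0,-0.8,0,0],[0.8,0,-0.8,0,0]]]'
python3 -m crank '[[[0.8,0,0,-3,0],[0.8,0,0,-4,0],[0.8,0,0,-4,0],[0.8,0,0,-4,0],[0.8,0,0,0,0]]]'
python3 -m crank '[[[0.8,4,0,0,0],[0.8,4,0,0,0],[0.8,4,0,0,0],[0.8,4,0,0,0],[0.8,0,0,0,0]]]'
python3 - <<'E'
from h import *
from workcell import vision
go([.555,-.067,.09])
T=vision.camera("top");S=vision.camera("scene")
P=[]
for c,(x0,x1,y0,y1) in ((T,(220,255,160,205)),(S,(245,285,180,245))):
    m=(c["image"][y0:y1,x0:x1].max(2)<40).astype(np.uint8)
    for k in cv2.findContours(m,cv2.RETR_EXTERNAL,cv2.CHAIN_APPROX_NONE)[0]:
        if cv2.contourArea(k)>15: print(np.round(cv2.minEnclosingCircle(k)[0],1)+[x0,y0],cv2.contourArea(k))
d=pickle.load(open("v0.pkl","rb"))
for n,c in (("top",T),("scene",S)):
  print(n,[int(cv2.absdiff(c["image"],d[n]["image"])[a:b,e:f].max()) for a,b,e,f in ((180,200,225,245),(185,210,255,280))])
E
```

```text
time_s: 28.4
eef_pos: [0.5634, -0.0665, 0.0808]
eef_rot: [-0.001, -0.686, 0.727, 0.001]
ft_force: [-0.3, 0.3, -0.5]
width: 0.803
gripper_force: 0.0
time_s: 28.9
eef_pos: [0.5663, -0.0671, 0.2374]
eef_rot: [0.003, -0.686, 0.727, -0.004]
ft_force: [-0.1, -0.3, -0.6]
width: 0.803
gripper_force: 0.0
time_s: 29.4
eef_pos: [0.5533, -0.2302, 0.23]
eef_rot: [-0.001, -0.685, 0.729, 0.001]
ft_force: [-0.3, 0.4, 0.5]
width: 0.799
gripper_force: 0.0
pos [ 0.5533 -0.2302  0.23  ] yaw_y 3.079 j [-0.13  0.36  0.25  0.   -1.47  0.07] shift cm [-16.3    0.81  13.99] twist 0 t 29.4
[266.7 196. ] 44.0
top [134, 63]
scene [74, 56]
```

```bash
python3 - <<'E'
from h import *
from workcell import vision
d=pickle.load(open("v0.pkl","rb")); S=vision.camera("scene")
for c in (d["scene"],S):
    x0,x1,y0,y1=(245,285,180,245); m=(c["image"][y0:y1,x0:x1].max(2)<40).astype(np.uint8)
    for k in cv2.findContours(m,cv2.RETR_EXTERNAL,cv2.CHAIN_APPROX_NONE)[0]:
        if cv2.contourArea(k)>15: M=cv2.moments(k);print(M["m10"]/M["m00"]+x0,M["m01"]/M["m00"]+y0,cv2.contourArea(k))
pj=lambda X:(lambda p:(p[:2]/p[2]).round(1))(S["camera_matrix"]@(S["R"]@X+S["t"]))
for a in (-.5,-.35,-.2): print(a,pj(O-.1265*ey+.08*np.sin(a)*ex+np.array([0,0,.034+.08*np.cos(a)])))
# counter pointer and sleeve unchanged vs earlier picture
T=vision.camera("top");v=pickle.load(open("v1.pkl","rb"))["top"]
print("dial diff",cv2.absdiff(T["image"],v["image"])[150:200,95:150].mean())
for a,b,e,f,n in ((180,198,308,326,"short"),(120,160,305,342,"beaker"),(195,218,380,406,"weight")): print(n,cv2.absdiff(T["image"],d["top"]["image"])[a:b,e:f].mean())
E
```

```text
266.2013888888889 196.67013888888889 48.0
266.63082437275983 196.44802867383513 46.5
-0.5 [267.2 196.5]
-0.35 [265.9 198.1]
-0.2 [264.5 200.5]
dial diff 8.130424242424242
short 52.62551440329218
beaker 35.32072072072072
weight 11.78149386845039
```

```bash
python3 -c "
from workcell import env
print(env.hand_in())"
```

```text
the job is handed in; nothing more can be done
None
```

I handed the job in at about 29.5 s of robot time; it returned no verdict, but the camera and force checks show the clutch pushed back, the counter at its zero stop, the tall sleeve let go on the hub over the spindle, and the clutch forward again, with nothing touching the short sleeve, beaker or weight as far as the force readings show (the arm blocked a final camera check of them).

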